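# Hold the right block against the sprung fence for screwing

## Task

Of the three upright wooden blocks take the one whose width fills the gap between the jig's two low cheeks, stand it flat on the board there and press it squarely against the sprung metal fence until the fence's pointer stands between the two raised marks, never driving the fence to the end of its travel. Finish while still holding the block steadily there, pressing on the block only, hand clear of the jig, so that a colleague can drive the screw from behind. Leave the other two blocks and the carrot standing where they are.

Things in the scene. Friction and masses are not known exactly. Their poses are not given: they have to be found in the camera images.
- jig: Screwing jig, fixed to the table: plywood board 200 mm (x) by 150 mm (y), 12 mm thick; origin at the centre of its underside, board top at z = 12 mm. Push along the jig's +x. The fence's front is at x = 30 mm at rest; behind it a fixed wooden back rail, x 82 to 98 mm, 110 mm wide, 45 mm high above the board, notched in the middle.
- gap (a point): Point on the board's top (jig x = 0, y = 0, z = 12 mm), axes as the jig's, in the gap between two dark wood cheeks: they run along x from -45 to +28 mm, inner faces at y = +-25 mm (gap 50 mm), outer faces at y = +-37 mm, 12 mm high above the board.
- scale (a point): Top of the fixed metal scale strip on the jig's +y side, midway between its two raised dark cross marks (9 mm apart along x, 2 mm thick, 7 mm high). The strip is 12 mm wide (jig y 52 to 64 mm), 10 mm high above the board, jig x 20 to 76 mm.
- fence_face (a point): Middle of the fence's front face at the level of the board's top; moves with the fence, axes as the jig's. The fence is a metal plate 70 mm wide (y), 51 mm high above the board, 16 mm thick, with a 26 mm wide notch open at the top for the screw. A small dark pointer on its +y side, 8 mm behind the front face, runs beside the scale strip.
- fence (a joint): How far the fence is pushed back along the jig's +x, in m: 0 at rest, 0.024 at the end of travel. A spring of 800 N/m without preload holds it forward (8 N at 0.010), plus about 0.2 N friction. The pointer is level with the centres of the two marks at 0.008 and 0.017; midway, 0.0125, takes 10 N.
- block_narrow: hardwood block with square edges standing upright, 40 mm along its own x, 36 mm wide along its own y, 70 mm tall (z), about 70 g; origin at the centre of its underside. Too loose between the cheeks.
- block_medium: hardwood block with square edges standing upright, 40 mm along its own x, 46 mm wide along its own y, 70 mm tall (z), about 90 g; origin at the centre of its underside. Fits between the cheeks with 2 mm to spare on each side; its x side goes against the fence. There is room for fingers on its y sides above the cheeks, none between it and the fence.
- block_wide: hardwood block with square edges standing upright, 40 mm along its own x, 56 mm wide along its own y, 70 mm tall (z), about 110 g; origin at the centre of its underside. Too wide for the gap.
- carrot: Carved orange carrot piece standing upright, 42 mm across at the foot, 93 mm tall; origin at the centre of its underside. Bystander.

How it is judged:
At the end, for the whole second after the job is handed in: 46 mm block upright on the board (-3/+4 mm), within 4 mm of mid-gap, square within 0.09 rad, tilt under 0.08, front within 2 mm of the fence; fence pushed 8 to 17 mm; fingers press the block (over 3 N); hand clear of the jig (under 1 N); block still (value of joint fence between 0.008 and 0.017 m and x of block_medium in the frame of fence_face between -0.0225 and -0.018 m and y of block_medium in the frame of jig between -0.004 and 0.004 m and z of block_medium in the frame of jig between 0.009 and 0.016 m and angle between block_medium's own z axis and vertical below 0.08 rad and angle between the x axis of block_medium and the x axis of jig, either way round below 0.09 rad and contact force between the fingers and block_medium above 3 N and contact force between each of the fingers, the arm and jig below 1 N and linear speed of block_medium below 0.01 m/s); the arm keeps its last pose, push and grip.
It fails at once if the fence driven to the end of its travel (over 22 mm) (value of joint fence above 0.022 m).
It fails at once if another block or the carrot shifted by over 25 mm or tipped (distance of any of block_narrow, block_wide, carrot from where it was at the start of the episode above 0.025 m or angle between any of block_narrow, block_wide, carrot's own z axis and vertical above 0.4 rad).
It also fails if it takes over 38 s, if anything falls off the work surface, if the arm or the gripper's body presses on something with over 40 N, if the wrist force passes 120 N, or if a joint passes its speed limit or range.

## Robot

A 6-joint arm with a two-finger parallel gripper is mounted at the origin on the work surface. World frame = base frame: x ahead of the robot, y to its left, z up, the work surface at z = 0. Lengths are in m, angles in rad, forces in N, time in s.
With the tool pointing down it reaches from about 0.35 to 0.775 m from the base axis. Payload 7.3 kg.
Tool frame: the origin (TCP) lies at the very end of the fingers, on their centre line; the grasp point (between the pads) lies 19 mm behind it; z points along the fingers, y is the direction in which the jaws open and shut (so a half turn about z gives the same grasp; the last joint's range is limited). The gripper opens to 92 mm and grips with 3 to 60 N. Pads are 19 mm wide; open, the fingers measure 130 mm over their backs; the gripper's body (75 mm by 190 mm) begins 47 mm behind the grasp point.
Start: joints at [-1.328, 0.342, 1.524, -0, 1.275, -0.146], TCP at [0.199, -0.486, 0.227] pointing down, gripper open.
Joint ranges: [-2.53, 2.53], [-0.77, 2.02], [0.04, 2.7], [-1, 4.14], [0.28, 2.66], [-3.11, 3.11]. Speed limits (rad/s): [2.57, 2.57, 3.14, 3.14, 3.14, 3.14].

## Interface

Orientations are given as [roll, pitch, yaw] about the fixed x, y, z axes, in that order (R = Rz(yaw) Ry(pitch) Rx(roll)).
In Python, from cell import monitor, eyes, order gives the robot as it stands. The module is installed in compiled form; this text tells all that it offers.
- The arm moves only by the tool carry_out, never from a script. Its argument "targets" is a list of rows, each a list of 2 entries, a list of its own where there are three numbers: the shift along the tool's x, y, z in m, then the turn about the tool's z in rad. In form: [[[dx, dy, dz], twist], ...]. A call has 1 to 10 rows; each row shifts and turns the pose as measured when the row begins, along the tool's axes as they then stand; what a row does not reach is not made up. A row lasts 1/8 s, in which the tool goes at most 62.5 mm and 10.7 degrees, less where a joint would pass 70% of its speed; a pose out of reach is approached as far as the arm can. A call is refused whole if a number of a shift passes 0.0625 or a number of a turn 0.188, either way. A call with a gripper value outside its range is refused whole. "fingers" is the closure, from 0 (fully open) to 1 (shut), set as the call begins (left out, the last holds). The fingers move at their own pace and stop on an object; "grip_force" is the grip in N (left out, the last holds). Time passes only in rows, so rows that do not move let the fingers close. It gives the time, the measured TCP pose, the force and the opening at its end, in the units of the state.
- monitor.observe(): the state, without advancing time (a new reading comes with each control period).
- eyes.read_camera(name): name is "scene" or "top" or "wrist"; returns the picture (400x640x3 uint8, red, green, blue); there is no depth.
- eyes.camera_info(name): a dict with "K" (3x3 intrinsics, pixels), "rvec" (rotation vector, rad) and "tvec" (3), from world to camera coordinates, as OpenCV has them. Camera axes: x right, y down, z forward; pixel columns grow to the right and rows downward; lengths in m; the calibration is good to about 2 mm. A picture is of the moment at which its call begins: read the wrist's pose just before it. camera_info takes no time and is no camera call; for the wrist camera it gives the pose at the moment of the call.
- order.hand_in(): hands the job in, once; it reports no verdict.
The state is a dict: "time": time; "qpos": joint angles; "qvel": joint speeds; "joint_efforts": joint torques, N m; "tool_pos": TCP position; "tool_rot": TCP orientation; "contact_force": force on the tool from outside, world axes, zero at the start; "torque": the same for the moment, N m; "opening": finger opening in m.
Only numpy, scipy, OpenCV 4.12 (cv2) and the standard library are available. Lean on these libraries where they do the work, as an engineer would, in place of code of your own. Each camera call takes 0.05 s, during which the arm holds its last target.

## Working session

There is one attempt and no reset: what is moved stays moved. The work goes in short steps, Python scripts to look and compute and a tool call to move; the robot and the scene stay as the last step left them, time stands still between calls to the robot, and variables do not carry over. Pictures are saved under pics/ and viewed, and the job is handed in when it is done.

Besides the shell and the picture viewer there is one more tool, called by a JSON object that holds its "fn" and its "kwargs", one argument or row to a line. carry_out: Moves the arm, as the interface text tells. Its arguments: {"type":"object","properties":{"targets":{"type":"array","items":{"type":"array"}},"fingers":{"type":"number"},"grip_force":{"type":"number"}},"required":["targets"]}

```bash
mkdir -p pics; python3 - <<'E'
from cell import monitor, eyes, order
import cv2
s=monitor.observe(); print(s)
for n in ("scene","top"):
    im=eyes.read_camera(n); cv2.imwrite(f"pics/{n}0.png",im[:,:,::-1]); i=eyes.camera_info(n); print(n,i)
E
```

```text
{'time': 0.0, 'qpos': array([-1.32798896e+00,  3.42719775e-01,  1.52505616e+00,  1.69894899e-05,
        1.27539951e+00, -1.46010717e-01]), 'qvel': array([ 0.00017516, -0.00118718,  0.00085998, -0.00050125,  0.0010937 ,
       -0.00041119]), 'joint_efforts': array([-4.34289575e-05, -4.31241953e+01, -2.44223785e+01,  7.17279408e-02,
        5.58560807e-02, -1.12751393e-04]), 'tool_pos': array([ 0.1989417 , -0.48538714,  0.22603284]), 'tool_rot': array([-3.14002907e+00, -2.46356737e-04,  3.88812928e-01]), 'contact_force': array([-0.39102161, -0.00984136, -0.29403845]), 'torque': array([ 0.02239085,  0.03835706, -0.00791881]), 'opening': 0.09188321306550465}
scene {'K': array([[428.35027358,   0.        , 319.48471178],
       [  0.        , 428.35027358, 206.59028198],
       [  0.        ,   0.        ,   1.        ]]), 'rvec': array([ 2.41924917,  0.7465211 , -0.25722302]), 'tvec': array([-0.51234233, -0.17376854,  1.13552608])}
top {'K': array([[514.47913721,   0.        , 318.33556299],
       [  0.        , 514.47913721, 206.13957711],
       [  0.        ,   0.        ,   1.        ]]), 'rvec': array([ 2.21409121, -2.15760901,  0.10685642]), 'tvec': array([0.05417593, 0.57675762, 1.1256865 ])}
```

View pics/scene0.png

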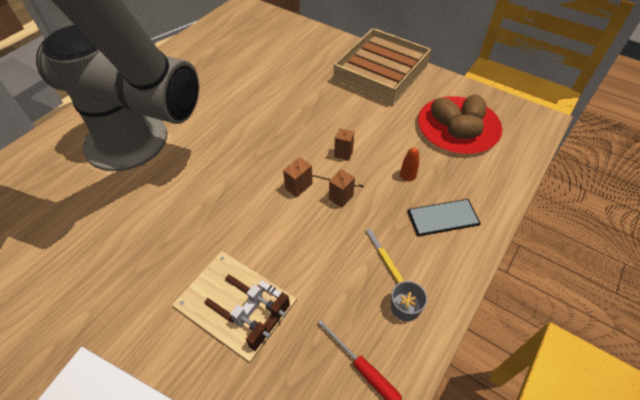

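View pics/top0.png

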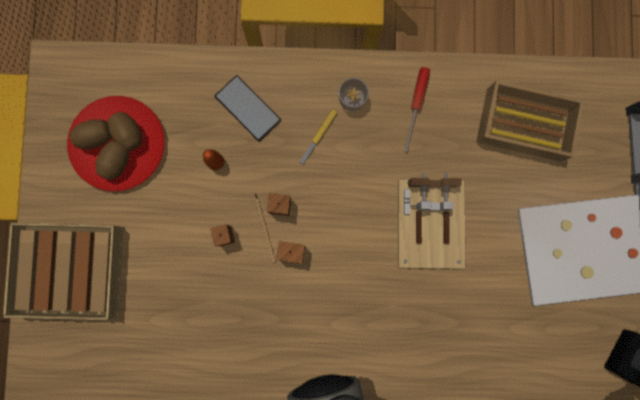

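The scene shows three blocks at (298,176), (342,187), (344,144), the carrot at (410,164), and the jig at (240,305). In the top view the blocks are at (222,235), (279,204), (291,252), the jig at (432,224), and its +x points up in the image. I'll enlarge both.

```bash
python3 - <<'E'
import cv2
a=cv2.imread("pics/top0.png")
cv2.imwrite("pics/c1.png",cv2.resize(a[180:280,195:320],None,fx=6,fy=6,interpolation=cv2.INTER_CUBIC))
cv2.imwrite("pics/c2.png",cv2.resize(a[172:276,390:475],None,fx=5.7,fy=5.7,interpolation=cv2.INTER_CUBIC))
E
```

```text
(no output)
```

View pics/c1.png

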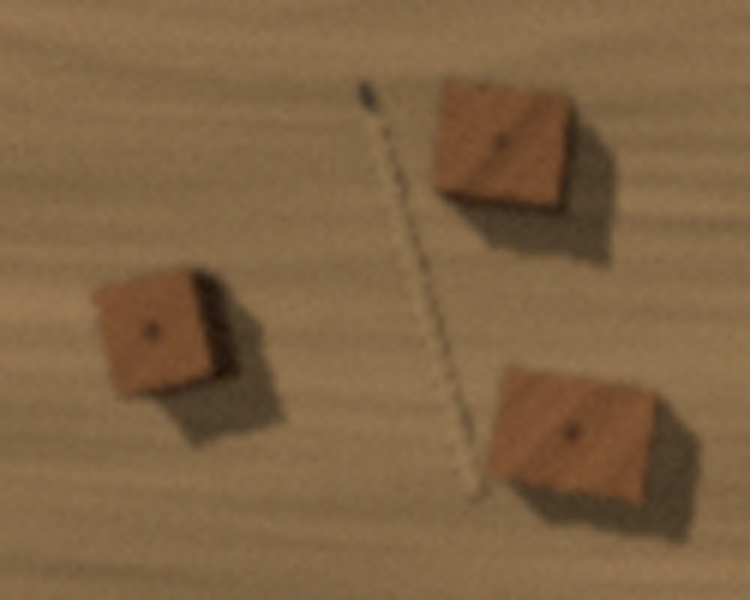

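View pics/c2.png

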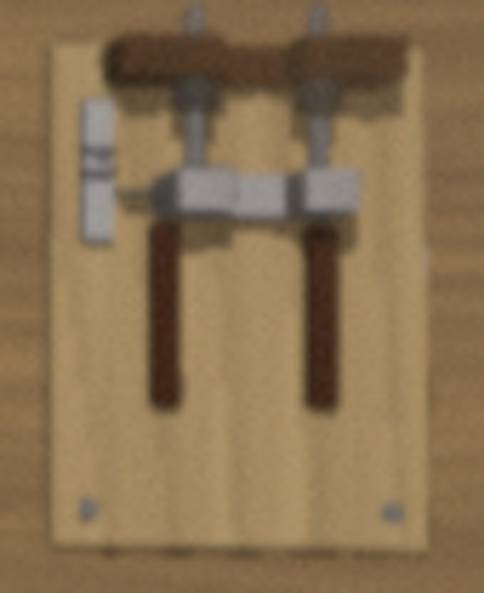

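```bash
cat > h.py <<'E'
import numpy as np, cv2
def ray(info,uv,z):
    K,R,t=info['K'],cv2.Rodrigues(info['rvec'])[0],info['tvec']
    d=R.T@np.linalg.inv(K)@np.array([uv[0],uv[1],1.]); c=-R.T@t
    return c+d*(z-c[2])/d[2]
def proj(info,P):
    return cv2.projectPoints(np.array(P,float).reshape(-1,3),info['rvec'],info['tvec'],info['K'],None)[0].reshape(-1,2)
E
python3 - <<'E'
from cell import eyes
from h import *
i=eyes.camera_info("top")
def q(name,c,s,ox,oy,z):
    P=np.array([ray(i,((x+.5)/s-.5+ox,(y+.5)/s-.5+oy),z) for x,y in c])[:,:2]
    tl,tr,br,bl=P
    yv=((tl-tr)+(bl-br))/2; xv=((tl-bl)+(tr-br))/2
    print(name,P.mean(0).round(4),"w",np.linalg.norm(yv).round(4),"l",np.linalg.norm(xv).round(4),"yaw_y",(np.arctan2(yv[1],yv[0])-np.pi/2).round(4),"yaw_x",np.arctan2(xv[1],xv[0]).round(4))
q("top",[(443,78),(573,98),(563,210),(434,193)],6,195,180,.07)
q("low",[(505,366),(655,390),(642,502),(490,475)],6,195,180,.07)
q("left",[(93,297),(187,268),(214,376),(124,397)],6,195,180,.07)
q("jig",[(52,44),(424,48),(427,548),(52,548)],5.7,390,172,.012)
# marks, cheeks
for n,p,z in [("cheekL",(166,410),.024),("cheekR",(321,410),.024)]:
    print(n,ray(i,((p[0]+.5)/5.7-.5+390,(p[1]+.5)/5.7-.5+172),z))
E
```

```text
top [0.5743 0.1552] w 0.0467 l 0.0408 yaw_y -0.1159 yaw_x -0.0515
low [0.4724 0.1273] w 0.0542 l 0.0393 yaw_y -0.1415 yaw_x -0.0968
left [0.5035 0.2765] w 0.0336 l 0.0384 yaw_y 0.2925 yaw_x 0.3112
jig [ 0.5438 -0.1875] w 0.1484 l 0.199 yaw_y 0.0206 yaw_x 0.01
cheekL [ 0.49757708 -0.15642039  0.024     ]
cheekR [ 0.49911737 -0.2171774   0.024     ]
```

The upper-right block in the top view measures 46.7 x 40.8 mm, so it is block_medium, at about (0.574, 0.155). The other two measure 54 and 34 mm wide. The jig comes out at (0.544, -0.188), yaw about 0.01, and measures 148 x 199 mm, which fits. I'll move towards the block.

{"fn": "carry_out", "kwargs": {
  "targets": [
    [[0.047, -0.037, 0], 0.16],
    [[0.041, -0.044, 0], 0.16],
    [[0.033, -0.05, 0], 0.16],
    [[0.025, -0.054, 0], 0],
    [[0.025, -0.054, 0], 0],
    [[0.025, -0.054, 0], 0],
    [[0.025, -0.054, 0], 0],
    [[0.025, -0.054, 0], 0],
    [[0.025, -0.054, 0], 0],
    [[0.025, -0.054, 0], 0]
  ],
  "fingers": 0,
  "grip_force": 20
}}

```text
time: 1.35
tool_pos: [0.5076, 0.0397, 0.2246]
tool_rot: [-3.139, 0.002, -0.111]
contact_force: [1.2, -1.7, 0.1]
opening: 0.0918
```

{"fn": "carry_out", "kwargs": {
  "targets": [
    [[0.018, -0.041, 0], 0],
    [[0.018, -0.041, 0], 0],
    [[0.018, -0.041, 0], 0],
    [[0, 0, 0], 0]
  ]
}}

```text
time: 1.85
tool_pos: [0.5765, 0.1642, 0.2222]
tool_rot: [-3.139, 0.005, -0.105]
contact_force: [-1.2, -0.3, -1.0]
opening: 0.0916
```

```bash
python3 - <<'E'
from cell import monitor, eyes
import cv2
print(monitor.observe()['tool_pos'],monitor.observe()['tool_rot'])
i=eyes.camera_info("wrist");im=eyes.read_camera("wrist"); cv2.imwrite("pics/w1.png",im[:,:,::-1]); print(i)
import pickle; pickle.dump(i,open("w1.pkl","wb"))
E
```

```text
[0.57654772 0.16420748 0.22217303] [-3.13945252  0.00501472 -0.10515501]
{'K': array([[284.8522772 ,   0.        , 317.75711119],
       [  0.        , 284.8522772 , 199.88485828],
       [  0.        ,   0.        ,   1.        ]]), 'rvec': array([-1.94637064,  2.16036039,  0.3517146 ]), 'tvec': array([0.22294844, 0.48962231, 0.56241703])}
```

View pics/w1.png

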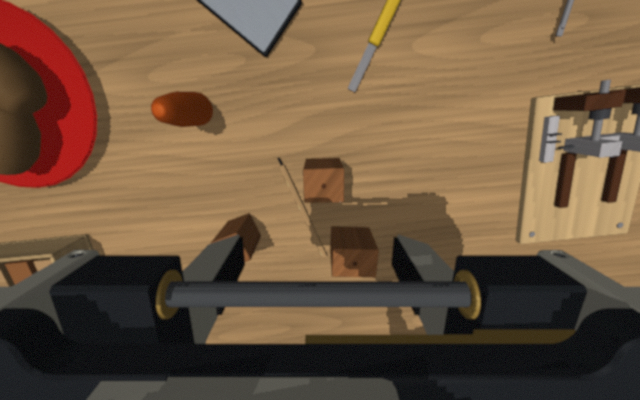

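```bash
python3 - <<'E'
import pickle; from h import *
i=pickle.load(open("w1.pkl","rb"))
def box(cx,cy,yaw,w,l=.04):
    c,s=np.cos(yaw),np.sin(yaw)
    return [[cx+c*a*l/2-s*b*w/2,cy+s*a*l/2+c*b*w/2,z] for z in (.07,0) for a,b in((1,1),(1,-1),(-1,-1),(-1,1))]
im=cv2.imread("pics/w1.png"); S=4; x0,y0=200,130
cr=cv2.resize(im[y0:y0+150,x0:x0+200],None,fx=S,fy=S,interpolation=cv2.INTER_CUBIC)
for b in [(.5743,.1552,-.09,.046),(.4724,.1273,-.12,.056),(.5035,.2765,.30,.036)]:
    p=(proj(i,box(*b))-[x0,y0]+.5)*S-.5
    for q in (p[:4],p[4:]): cv2.polylines(cr,[q.astype(int).reshape(-1,1,2)],True,(0,255,0),1)
print("tcp",proj(i,[[.5765,.1642,.2222]]))
cv2.imwrite("pics/w1c.png",cr)
E
```

```text
tcp [[316.20511032 250.9751466 ]]
```

View pics/w1c.png

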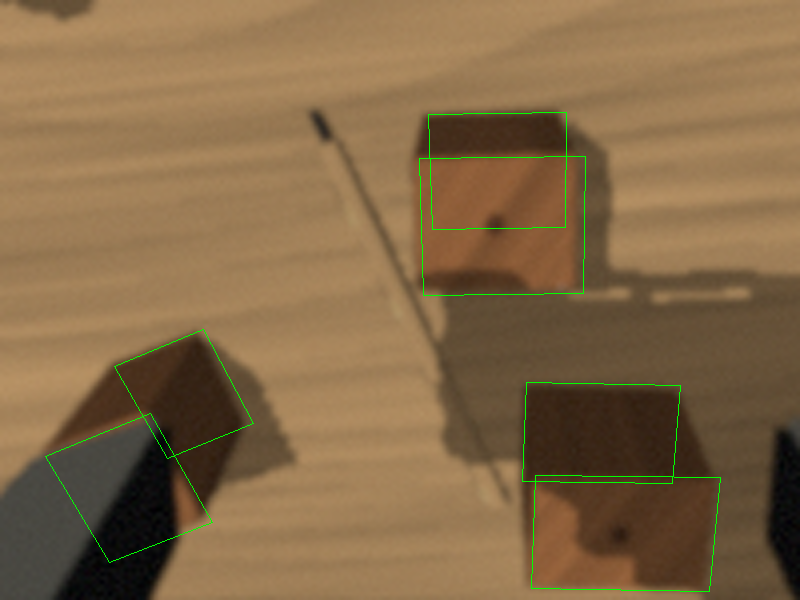

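The block overlay fits to about 1 mm. Descending over block_medium.

{"fn": "carry_out", "kwargs": {
  "targets": [
    [[-0.004, 0.009, 0.03], -0.01],
    [[0, 0, 0.04], 0],
    [[0, 0, 0.04], 0],
    [[0, 0, 0.03], 0],
    [[0, 0, 0], 0]
  ]
}}

```text
time: 2.52
tool_pos: [0.5678, 0.1483, 0.0795]
tool_rot: [3.141, 0.006, -0.101]
contact_force: [0.1, 0.5, 0.3]
opening: 0.0916
```

{"fn": "carry_out", "kwargs": {
  "targets": [
    [[0.004, -0.008, 0], 0],
    [[0, 0, 0], 0],
    [[0, 0, 0], 0]
  ]
}}

```text
time: 2.9
tool_pos: [0.5749, 0.1556, 0.0835]
tool_rot: [-3.141, 0.001, -0.102]
contact_force: [-0.4, 0.7, 1.2]
opening: 0.0919
```

{"fn": "carry_out", "kwargs": {
  "targets": [
    [[-0.002, 0, 0.02], 0],
    [[0, 0, 0.02], 0],
    [[0, 0, 0.014], 0],
    [[0, 0, 0], 0],
    [[0, 0, 0], 0]
  ]
}}

```text
time: 3.52
tool_pos: [0.5754, 0.1565, 0.0322]
tool_rot: [-3.139, -0.007, -0.101]
contact_force: [0.8, -0.3, 0.3]
opening: 0.092
```

{"fn": "carry_out", "kwargs": {
  "targets": [
    [[-0.003, 0.0, 0.005], 0],
    [[0, 0, 0], 0],
    [[0, 0, 0], 0]
  ]
}}

```text
time: 3.9
tool_pos: [0.5731, 0.1569, 0.0282]
tool_rot: [-3.139, -0.009, -0.101]
contact_force: [-0.4, 0.3, -0.4]
opening: 0.0916
```

```bash
python3 - <<'E'
from cell import monitor, eyes
import cv2
for k in range(3):
    im=eyes.read_camera("scene" if k<2 else "wrist"); s=monitor.observe(); print(s['time'],s['tool_pos'],s['tool_rot'])
    if k: cv2.imwrite(f"pics/g{k}.png",im[:,:,::-1])
a=cv2.imread("pics/g1.png"); cv2.imwrite("pics/g1c.png",cv2.resize(a[80:230,240:440],None,fx=4,fy=4,interpolation=cv2.INTER_CUBIC))
E
```

```text
3.95 [0.57296644 0.15692268 0.02812982] [-3.13884133 -0.00882324 -0.10080114]
4.0 [0.57298941 0.1569186  0.02809956] [-3.13881563 -0.00883323 -0.10081431]
4.05 [0.57296254 0.15692673 0.02804346] [-3.138854   -0.00871443 -0.10082084]
```

View pics/g2.png

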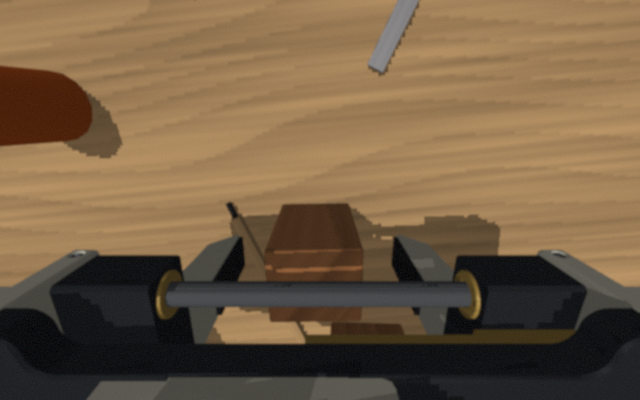

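View pics/g1c.png

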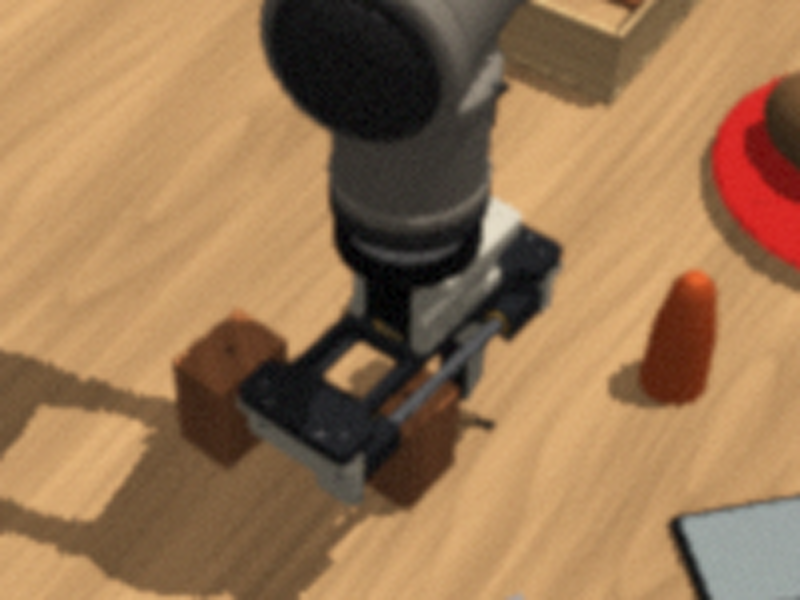

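The block stands between the fingers at (315,250) in the wrist view, and the neighbours are clear. Closing.

{"fn": "carry_out", "kwargs": {
  "targets": [
    [[0, 0, 0], 0],
    [[0, 0, 0], 0],
    [[0, 0, 0], 0],
    [[0, 0, 0], 0],
    [[0, 0, 0], 0],
    [[0, 0, 0], 0]
  ],
  "fingers": 1,
  "grip_force": 40
}}

```text
time: 4.8
tool_pos: [0.5731, 0.1569, 0.0281]
tool_rot: [-3.139, -0.009, -0.101]
contact_force: [-0.1, -0.4, -0.7]
opening: 0.0458
```

{"fn": "carry_out", "kwargs": {
  "targets": [
    [[0, 0, -0.04], 0],
    [[0, 0, -0.05], 0],
    [[0, 0, -0.03], -0.11],
    [[-0.006, 0.05, 0], 0],
    [[-0.006, 0.055, 0], 0],
    [[-0.006, 0.055, 0], 0],
    [[-0.006, 0.055, 0], 0],
    [[-0.006, 0.055, 0], 0],
    [[0, 0, 0], 0],
    [[0, 0, 0], 0]
  ]
}}

```text
time: 6.05
tool_pos: [0.544, -0.1207, 0.1499]
tool_rot: [-3.14, -0.007, 0.015]
contact_force: [-0.2, 0.1, -0.8]
opening: 0.0458
```

{"fn": "carry_out", "kwargs": {
  "targets": [
    [[-0.005, 0.03, 0], 0],
    [[-0.005, 0.03, 0], 0],
    [[0, 0.005, 0], 0],
    [[0, 0, 0], 0],
    [[0, 0, 0], 0]
  ]
}}

```text
time: 6.68
tool_pos: [0.5361, -0.1795, 0.1493]
tool_rot: [-3.138, -0.006, 0.024]
contact_force: [0.5, 0.5, -0.8]
opening: 0.0455
```

```bash
python3 - <<'E'
from cell import monitor, eyes
import cv2,pickle
im=eyes.read_camera("scene"); cv2.imwrite("pics/s2.png",im[:,:,::-1])
im=eyes.read_camera("top"); cv2.imwrite("pics/t2.png",im[:,:,::-1])
s=monitor.observe();print(s['tool_pos'],s['tool_rot'],s['opening'])
i=eyes.camera_info("wrist");im=eyes.read_camera("wrist"); cv2.imwrite("pics/w2.png",im[:,:,::-1]);pickle.dump((i,s),open("w2.pkl","wb"))
E
```

```text
[ 0.53607147 -0.17971268  0.14936816] [-3.13792846 -0.00638792  0.02416855] 0.04590950755490642
```

View pics/w2.png

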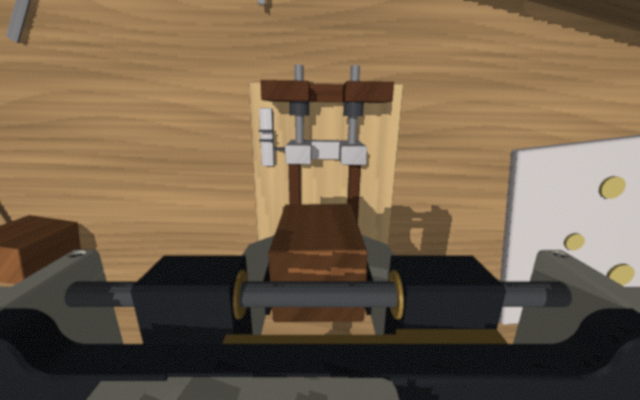

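View pics/s2.png

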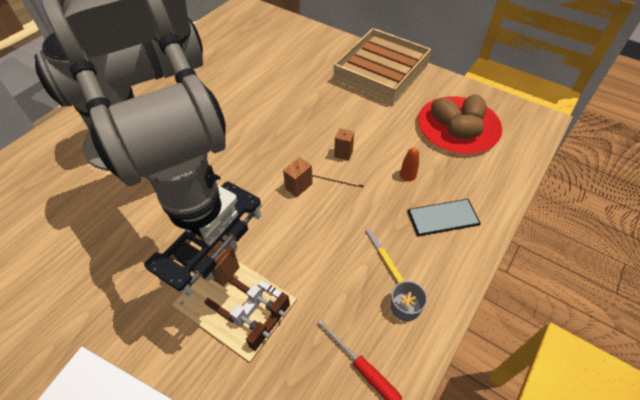

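```bash
python3 - <<'E'
import cv2
a=cv2.imread("pics/w2.png"); cv2.imwrite("pics/w2c.png",cv2.resize(a[70:220,230:430],None,fx=4,fy=4,interpolation=cv2.INTER_CUBIC))
E
```

```text
(no output)
```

View pics/w2c.png

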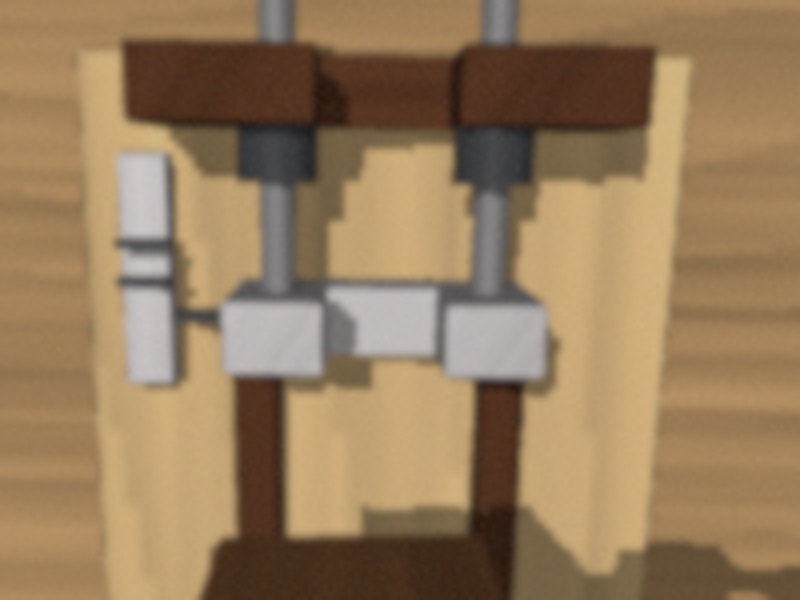

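```bash
python3 - <<'E'
import pickle; from h import *
from scipy.optimize import least_squares
i,s=pickle.load(open("w2.pkl","rb"))
R=cv2.Rodrigues(i['rvec'])[0]; print("cam",-R.T@i['tvec'], "fwd",R[2])
D=[((225,377),(30,35,63)),((547,379),(30,-35,63)),((80,52),(100,75,12)),((690,58),(100,-75,12)),((120,155),(76,64,22)),((168,154),(76,52,22)),((178,383),(20,52,22)),((130,385),(20,64,22)),((123,42),(98,55,57)),((655,47),(98,-55,57))]
uv=np.array([[(a[0]+.5)/4-.5+230,(a[1]+.5)/4-.5+70] for a,_ in D]); J=np.array([b for _,b in D])/1000
def f(p):
    c,q=np.cos(p[2]),np.sin(p[2]); W=np.c_[p[0]+c*J[:,0]-q*J[:,1],p[1]+q*J[:,0]+c*J[:,1],J[:,2]]
    return (proj(i,W)-uv).ravel()
r=least_squares(f,[.5438,-.1875,.01],loss='soft_l1',x_scale=[.01,.01,.01]); print(r.x, r.fun.reshape(-1,2).round(2))
E
```

```text
cam [ 0.61987517 -0.17923497  0.30795862] fwd [-0.30448831 -0.00400747 -0.95250764]
[ 0.54397492 -0.18720782  0.01527229] [[-0.03  0.25]
 [ 0.09  0.57]
 [-1.2  -0.63]
 [ 1.9  -0.57]
 [-0.54 -0.14]
 [ 0.    0.24]
 [-0.31  0.87]
 [-0.12  0.25]
 [-0.28 -0.19]
 [ 1.58 -0.09]]
```

The fit puts the jig at (0.544, -0.187), yaw 0.015, agreeing with the top camera within 1 mm. Centring over the gap and lowering to just above the cheeks.

{"fn": "carry_out", "kwargs": {
  "targets": [
    [[-0.001, 0.0075, 0], 0.01],
    [[0, 0, 0.025], 0],
    [[0, 0, 0.025], 0],
    [[0, 0, 0.02], 0],
    [[0, 0, 0], 0],
    [[0, 0, 0], 0]
  ]
}}

```text
time: 7.58
tool_pos: [0.5368, -0.1894, 0.0792]
tool_rot: [-3.14, -0.01, 0.012]
contact_force: [0.9, -0.0, -0.5]
opening: 0.0462
```

{"fn": "carry_out", "kwargs": {
  "targets": [
    [[-0.002, -0.002, 0.008], 0],
    [[0, 0, 0.006], 0],
    [[0, 0, 0], 0],
    [[0, 0, 0], 0]
  ]
}}

```text
time: 8.07
tool_pos: [0.5357, -0.1878, 0.0661]
tool_rot: [3.141, -0.012, 0.012]
contact_force: [-0.0, -0.0, -0.2]
opening: 0.0458
```

```bash
python3 - <<'E'
from cell import monitor, eyes
import cv2,pickle
im=eyes.read_camera("scene"); cv2.imwrite("pics/s3.png",cv2.resize(im[200:350,140:340,::-1],None,fx=4,fy=4,interpolation=cv2.INTER_CUBIC))
s=monitor.observe();print(s['tool_pos'],s['tool_rot'],s['opening'])
i=eyes.camera_info("wrist");im=eyes.read_camera("wrist"); cv2.imwrite("pics/w3.png",cv2.resize(im[130:330,180:447,::-1],None,fx=3,fy=3,interpolation=cv2.INTER_CUBIC));pickle.dump((i,s),open("w3.pkl","wb"))
E
```

```text
[ 0.53573348 -0.1877827   0.06612586] [ 3.14149861 -0.01243604  0.01189719] 0.04592796935744386
```

View pics/w3.png

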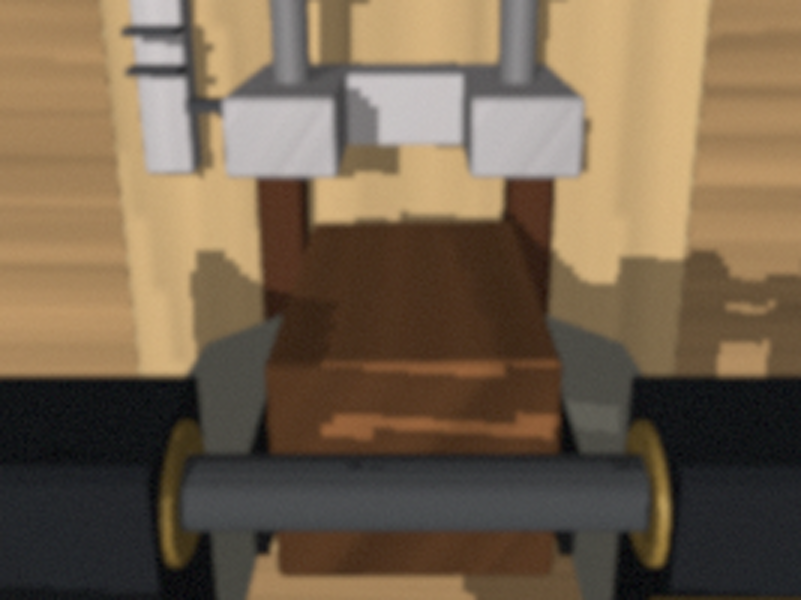

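View pics/s3.png

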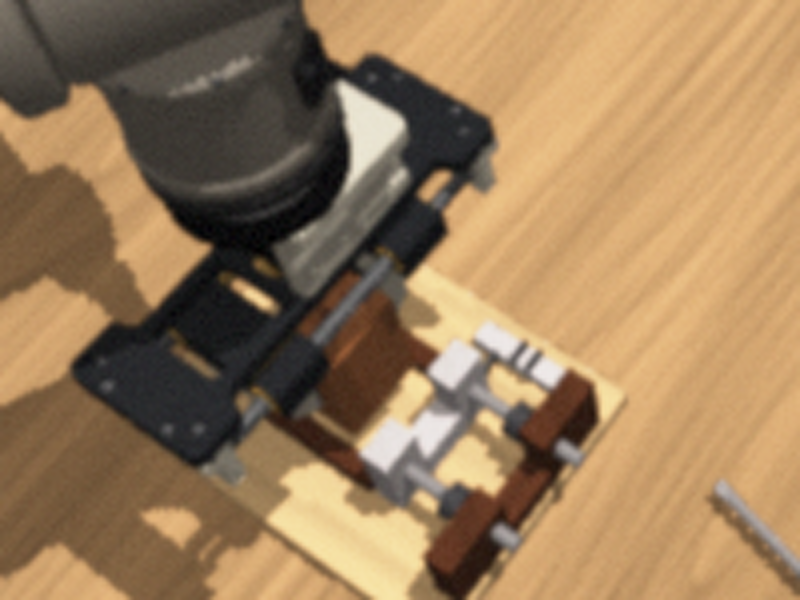

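Block and gap line up: block front foot at x 311–512 in the crop, gap at about 306–507. The block is about 1 mm too far to −y, so I'll shift it +1 mm and lower.

{"fn": "carry_out", "kwargs": {
  "targets": [
    [[0, -0.001, 0.006], 0],
    [[0, 0, 0.007], 0],
    [[0, 0, 0.006], 0],
    [[0, 0, 0], 0],
    [[0, 0, 0], 0]
  ]
}}

```text
time: 8.8
tool_pos: [0.5359, -0.1867, 0.0455]
tool_rot: [-3.141, -0.012, 0.012]
contact_force: [0.2, 0.8, -1.8]
opening: 0.0458
```

{"fn": "carry_out", "kwargs": {
  "targets": [
    [[0, 0, 0.003], 0],
    [[0, 0, 0.002], 0],
    [[0, 0, 0], 0],
    [[0, 0, 0], 0]
  ]
}}

```text
time: 9.3
tool_pos: [0.5362, -0.1868, 0.0405]
tool_rot: [3.141, -0.013, 0.012]
contact_force: [0.5, -0.8, -0.7]
opening: 0.0455
```

{"fn": "carry_out", "kwargs": {
  "targets": [
    [[0, 0, 0.001], 0],
    [[0, 0, 0], 0],
    [[0, 0, 0], 0]
  ]
}}

```text
time: 9.68
tool_pos: [0.5365, -0.1869, 0.0402]
tool_rot: [3.141, -0.014, 0.012]
contact_force: [0.4, -0.3, -0.4]
opening: 0.0457
```

{"fn": "carry_out", "kwargs": {
  "targets": [
    [[0.006, 0, 0], 0],
    [[0.006, 0, 0], 0],
    [[0.002, 0, 0], 0],
    [[0, 0, 0], 0],
    [[0, 0, 0], 0]
  ]
}}

```text
time: 10.3
tool_pos: [0.5518, -0.1867, 0.0402]
tool_rot: [3.141, -0.014, 0.012]
contact_force: [-0.7, 0.1, -0.1]
opening: 0.0457
```

```bash
cat > look.py <<'E'
from cell import monitor, eyes
import cv2,pickle,sys
n=sys.argv[1]
i=eyes.camera_info("wrist");im=eyes.read_camera("wrist"); s=monitor.observe()
cv2.imwrite(f"pics/w{n}.png",cv2.resize(im[130:330,180:447,::-1],None,fx=3,fy=3,interpolation=cv2.INTER_CUBIC));pickle.dump((i,s),open(f"w{n}.pkl","wb"))
print(s['tool_pos'],s['tool_rot'],s['contact_force'],s['torque'],s['opening'])
E
python3 look.py 4
```

```text
[ 0.55175162 -0.18675043  0.04016366] [ 3.14089537 -0.01368008  0.01200802] [-0.4368573   0.1087874  -0.66086764] [0.04017183 0.039346   0.01676614] 0.04561243815849624
```

View pics/w4.png

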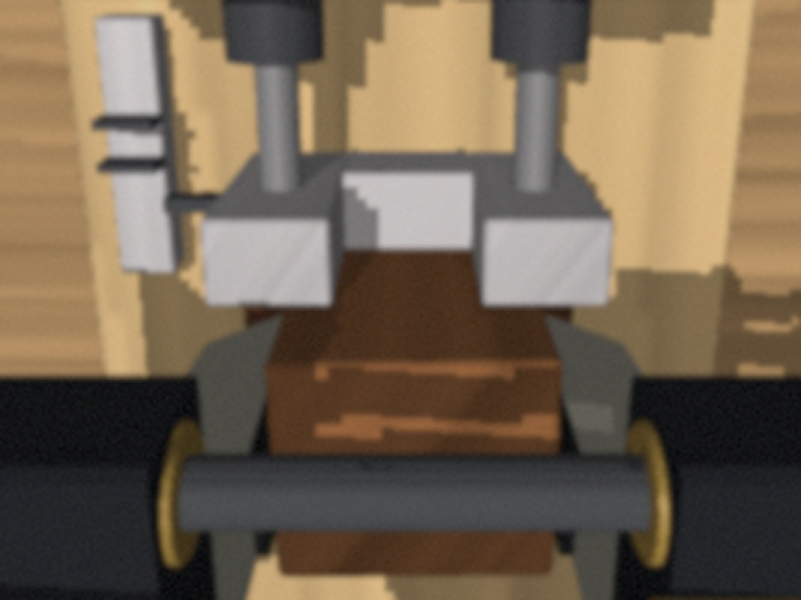

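The pointer at (190,203) is still at rest and the block is about 1–2 mm short of the fence. I'll push in steps with a 0.7 mm centring shift.

{"fn": "carry_out", "kwargs": {
  "targets": [
    [[0.003, -0.0007, 0], 0],
    [[0.003, 0, 0], 0],
    [[0.002, 0, 0], 0]
  ]
}}

```text
time: 10.72
tool_pos: [0.5579, -0.1859, 0.0401]
tool_rot: [-3.141, -0.009, 0.012]
contact_force: [-4.5, -0.6, 2.3]
opening: 0.0455
```

```bash
python3 look.py 5
```

```text
[ 0.55808916 -0.18583981  0.04003553] [-3.14137819 -0.00910117  0.01172372] [-5.44771134 -1.06795063  2.47071458] [-0.18046365  0.94071768 -0.08658504] 0.045819931198951815
```

View pics/w5.png

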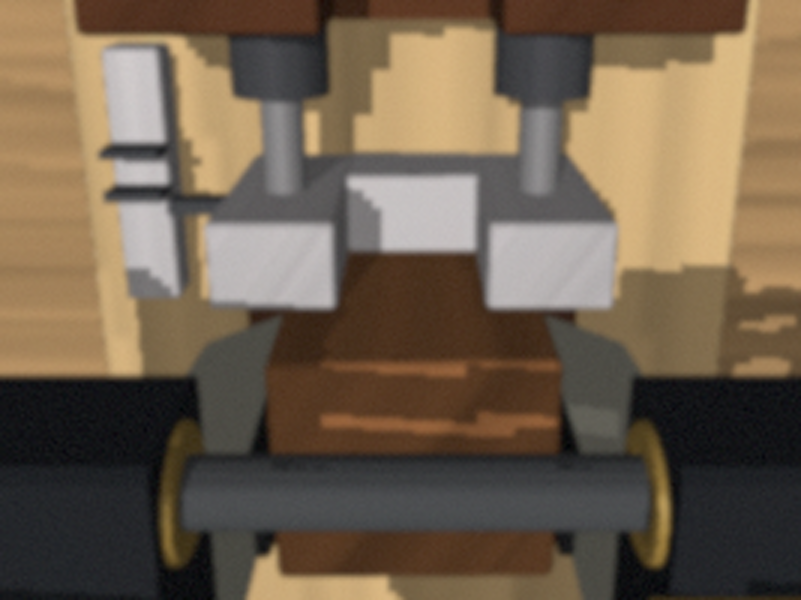

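{"fn": "carry_out", "kwargs": {
  "targets": [
    [[0.003, 0, 0], 0],
    [[0.003, 0, 0], 0],
    [[0.002, 0, 0], 0]
  ]
}}

```text
time: 11.15
tool_pos: [0.5624, -0.1857, 0.0402]
tool_rot: [-3.14, -0.001, 0.011]
contact_force: [-9.7, -1.3, 5.1]
opening: 0.0462
```

```bash
python3 look.py 6
```

```text
[ 0.56248509 -0.18574655  0.04020817] [-3.13994233e+00 -6.63760741e-04  1.13815248e-02] [-9.19246166 -0.61517336  4.04298064] [-0.26763174  1.37081678 -0.23787959] 0.046033154111718495
```

View pics/w6.png

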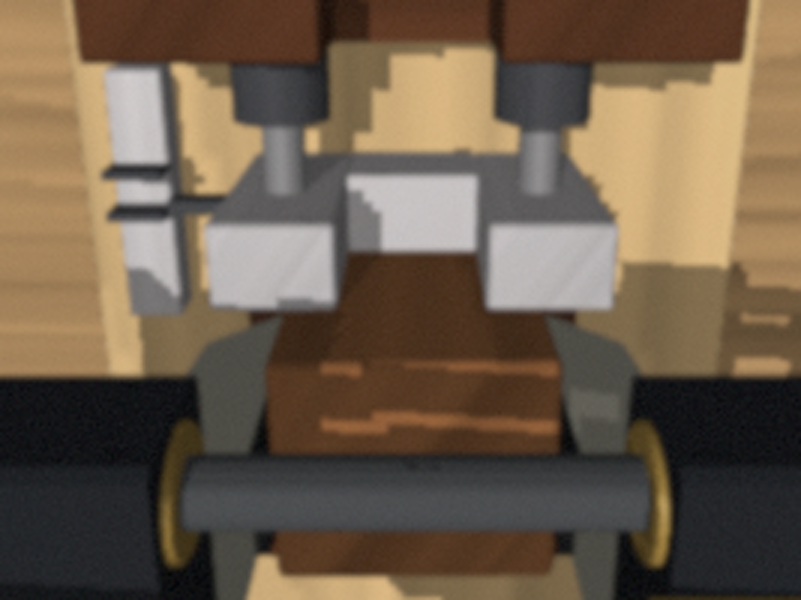

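{"fn": "carry_out", "kwargs": {
  "targets": [
    [[0.003, 0, 0], 0],
    [[0.003, 0, 0], 0]
  ]
}}

```text
time: 11.45
tool_pos: [0.5646, -0.1857, 0.0404]
tool_rot: [-3.139, 0.008, 0.011]
contact_force: [-12.2, -1.6, 6.6]
opening: 0.0458
```

```bash
python3 look.py 7; python3 - <<'E'
from cell import monitor,eyes
import cv2
for k in range(4):
    im=eyes.read_camera("scene"); s=monitor.observe(); print(s['time'],s['tool_pos'],s['contact_force'])
cv2.imwrite("pics/s7.png",cv2.resize(im[200:350,140:340,::-1],None,fx=4,fy=4,interpolation=cv2.INTER_CUBIC))
E
```

```text
[ 0.5647402  -0.1856611   0.04041268] [-3.13852322  0.00784186  0.0110213 ] [-11.2779226   -1.07260896   7.40077745] [-0.27171322  1.67216861 -0.24335653] 0.0456837254496901
11.55 [ 0.56470629 -0.185667    0.04038101] [-10.93054118  -1.17021939   7.07744053]
11.6 [ 0.56472137 -0.18568667  0.04040386] [-10.56588006  -0.70307137   6.74062076]
11.65 [ 0.56470046 -0.18565685  0.04038585] [-10.87604475  -1.58252999   6.63162354]
11.7 [ 0.56473119 -0.18565149  0.04042809] [-11.18369641  -1.45941382   6.09865869]
```

View pics/w7.png

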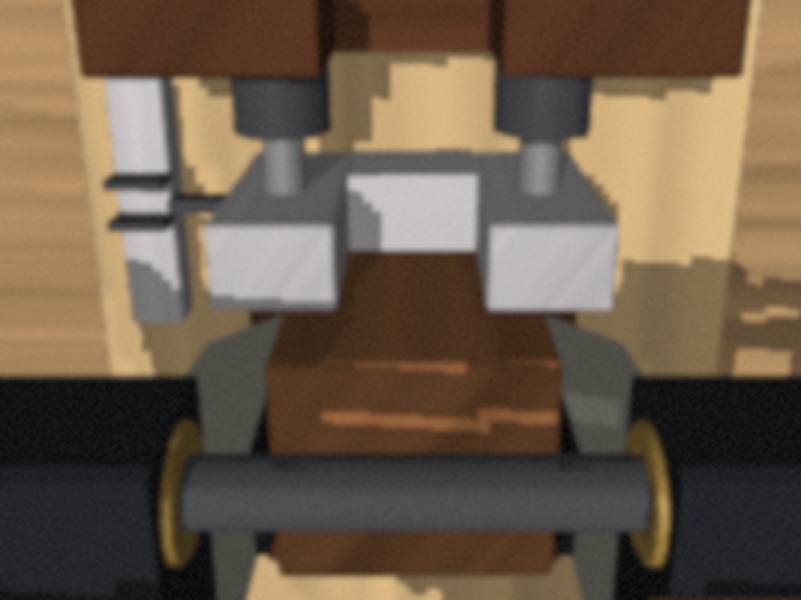

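View pics/s7.png

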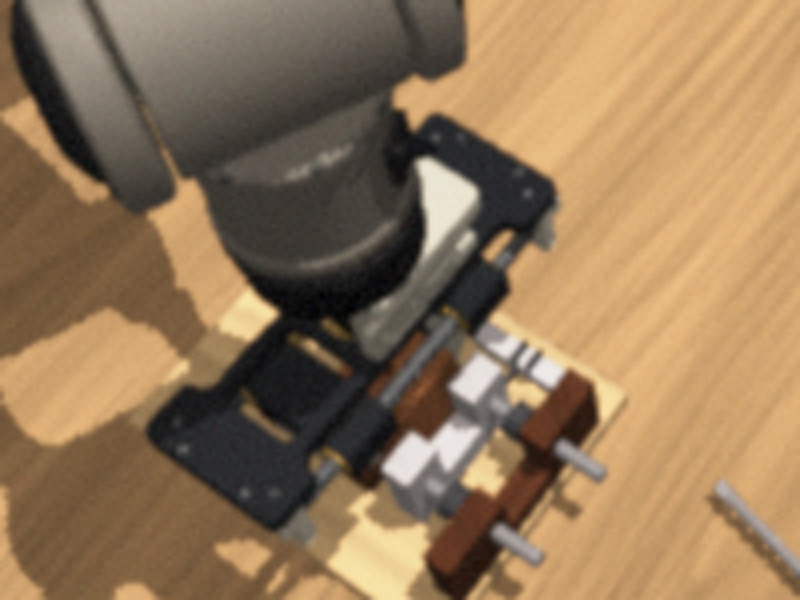

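Wrist view: the pointer tip at (180,203) lies between the marks at about (140,183) and (140,222). I'll check the fence travel and block position numerically.

```bash
python3 - <<'E'
import pickle; from h import *
i,s=pickle.load(open("w7.pkl","rb"))
im=cv2.imread("pics/w7.png")
p0=(.544,-.1872,.0145)
def W(J):
    J=np.array(J,float)/1000; c,q=np.cos(p0[2]),np.sin(p0[2])
    return np.c_[p0[0]+c*J[:,0]-q*J[:,1],p0[1]+q*J[:,0]+c*J[:,1],J[:,2]]
def px(J): return (proj(i,W(J))-[180,130]+.5)*3-.5
for f in (8,10,12,14,16): print(f,"fence front top corners",px([[30+f,35,63],[30+f,-35,63]]).round(1).tolist(),"back-top",px([[46+f,35,63]]).round(0).tolist())
print("marks at strip top (x=46,55)", px([[46,52,22],[55,52,22],[46,52,29],[55,52,29]]).round(0).tolist())
for x in (18,20,22,24): print(x,"block back-top corners",px([[x-20,23,82],[x-20,-23,82]]).round(0).tolist(),"front top",px([[x+20,23,82],[x+20,-23,82]]).round(0).tolist())
print("rail front top corners",px([[82,55,57],[82,-55,57]]).round(0).tolist(), "strip end", px([[20,52,22],[20,64,22]]).round(0).tolist())
E
python3 -c "
import cv2
a=cv2.imread('pics/w7.png');cv2.imwrite('pics/w7z.png',cv2.resize(a[130:340,80:340],None,fx=2.8,fy=2.8))"
```

```text
8 fence front top corners [[215.2, 337.8], [615.1, 337.3]] back-top [[208.0, 253.0]]
10 fence front top corners [[214.4, 327.4], [615.9, 327.0]] back-top [[207.0, 242.0]]
12 fence front top corners [[213.5, 317.0], [616.7, 316.5]] back-top [[206.0, 230.0]]
14 fence front top corners [[212.6, 306.5], [617.6, 306.0]] back-top [[205.0, 219.0]]
16 fence front top corners [[211.7, 295.9], [618.4, 295.4]] back-top [[204.0, 208.0]]
marks at strip top (x=46,55) [[177.0, 218.0], [173.0, 179.0], [168.0, 229.0], [164.0, 188.0]]
18 block back-top corners [[279.0, 603.0], [552.0, 603.0]] front top [[265.0, 394.0], [564.0, 394.0]]
20 block back-top corners [[279.0, 593.0], [552.0, 593.0]] front top [[265.0, 383.0], [565.0, 383.0]]
22 block back-top corners [[278.0, 583.0], [553.0, 583.0]] front top [[264.0, 371.0], [566.0, 371.0]]
24 block back-top corners [[277.0, 574.0], [553.0, 574.0]] front top [[263.0, 360.0], [566.0, 359.0]]
rail front top corners [[82.0, 82.0], [748.0, 80.0]] strip end [[187.0, 326.0], [134.0, 326.0]]
```

View pics/w7z.png

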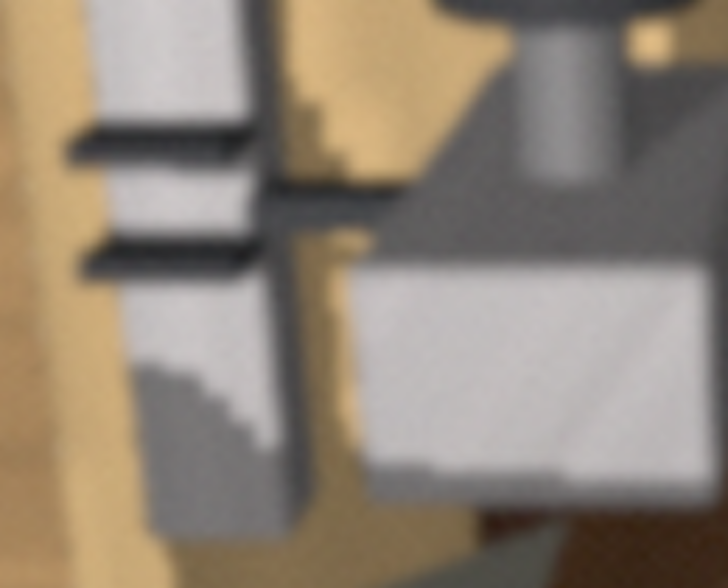

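```bash
python3 - <<'E'
from cell import monitor,eyes,order
import cv2
im=eyes.read_camera("scene")[:,:,::-1]; a=cv2.imread("pics/scene0.png")
for n,(x0,x1,y0,y1) in dict(wide=(280,312,155,195),narrow=(330,358,125,160),carrot=(398,424,143,183)).items():
    print(n,cv2.absdiff(im[y0:y1,x0:x1].copy(),a[y0:y1,x0:x1]).mean())
s=monitor.observe(); print(s['time'],s['tool_pos'],s['contact_force'],s['opening']); print(order.hand_in())
E
```

```text
wide 11.410416666666666
narrow 11.783673469387756
carrot 12.004166666666666
11.75 [ 0.56470148 -0.18567109  0.04037609] [-10.589029    -0.71401521   6.73034244] 0.046013862557848735
the job is handed in; nothing more can be done
None
```

The 46 mm block is standing in the gap, pressed against the fence with the pointer between the two marks. I handed the job in at 11.75 s with the arm still holding it; no verdict was reported.

**Last checks before handing in:**

| Check | Reading | Allowed |
|---|---|---|
| Fence travel, from the wrist picture | about 12 mm | 8 to 17 mm |
| Fence travel, from the arm position | about 11.9 mm | 8 to 17 mm |
| Block off mid-gap | about 0.5 mm | 4 mm |
| Hand turned from the jig's axis | about 0.004 rad | 0.09 rad |
| Forward lean of the block | about 0.01 to 0.02 rad | 0.08 rad |

- **Hold:** the push was about 11 N and the arm did not move over the last four readings. The grip was set to 40 N with the fingers stopped at 46 mm. From the geometry, the fingers are about 12 mm from the fence and 16 mm above the cheeks.

**What disagreed or stayed uncertain:**
- **Push force:** 11 N would mean about 13.5 mm of travel from the spring alone. I put the difference down to the block rubbing on the board, which pushes up on it with about 7 N.
- **Jig position in the last wrist picture:** it sat about 1 mm off my fit, and the 12 mm reading is corrected for that.
- **Other blocks and carrot:** my picture comparison was inconclusive. All three areas differed from the start picture by about the same amount (11 to 12 grey levels), possibly image noise or lighting. The scene picture taken after the carry to the jig shows them standing where they were, and the arm did not go near them after that.

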